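# Seat a round filter holder in a three-point nest

### The job

Slide the round steel filter holder flat along the worktop into the dark grey locating nest, past the blue sprung arm, and nudge it fully home so that it rests against both steel posts with the arm's roller snapped in behind it. Do not lift, tip or fling the holder, leave the bottle, beaker, dish and cap where they stand, and let go at the end.

Things in the scene. Friction and masses are not known exactly. Their poses are not given: they have to be found in the camera images.
- filter_holder: Loose round steel filter holder with a yellow disc in its top, 96 mm in diameter and 24 mm high, about 0.3 kg, plain vertical side; too wide to be gripped, it is pushed along the worktop. Origin: centre of its underside, on the worktop. z up.
- nest: Dark grey steel locating nest, an open-fronted frame fixed to the worktop, without a floor: the holder slides on the bare worktop (z = 0). Origin: on the worktop where the centre of the seated holder belongs. Its +x axis is the way in, from the open mouth to the two posts; y to the left of the way in. A 16 mm high back bar lies behind the posts at x 58 to 74 mm. Nothing is above the frame.
- post_left (a point): Foot of the left steel post of the nest, 16 mm diameter, 30 mm high, at (24, 51) mm in the nest's frame (the right post mirrors it at (24, -51)). The seated holder's side touches both. On this side a straight guide rail, 16 mm high, has its inner face at y = 52 mm and runs back to x = -103 mm, then flares outwards to about x = -135, y = 81 mm.
- mouth (a point): Middle of the nest's mouth, on the worktop, at (-100, -1) mm in the nest's frame. The mouth is about 105 mm wide, between the guide rail on the left and, on the right, the arm's pivot post with its hub (21 mm diameter, 24 mm high, at (-95, -64) mm). Outside the pivot lies an outer bar, 16 mm high, y -96 to -84 mm, x -107 to 58 mm.
- sprung_arm (a joint): Hinge of the blue sprung arm, rad. 0: empty, on its inner stop; grows as the arm swings out to the right of the way in (at most 1.0). About 0.1 with the holder seated and the roller resting on it, 0.35 as its widest part passes. The spring presses with 1.5 to 2.5 N. The entering holder itself pushes the arm aside; it stays out until holder and fingers are out of its way.
- roller (a point): Axis of the white roller, 16 mm diameter, z 6 to 22 mm, on the free end of the blue sprung arm, 60 mm from its pivot. With the nest empty it stands at about (-42, -34) mm in the nest's frame; behind the seated holder at about (-40, -40) mm, 56 mm from the seat's centre.
- bottle: Bystander: pale yellow sample bottle with blue cap, 49 mm diameter, 98 mm high, standing to the left beyond the nest. Origin: centre of its underside.
- glass_beaker: Bystander: glass beaker, 59 mm diameter, 71 mm high, standing to the left beyond the nest. Origin: centre of its underside.
- dish: Bystander: petri dish, 60 mm diameter, 14 mm high, near the front edge of the worktop. Origin: centre of its underside.
- white_cap: Bystander: white ribbed bottle cap, 51 mm diameter, 44 mm high, at the back of the work area. Origin: centre of its underside.
Things that resemble listed ones, but are neither listed nor needed, are in the scene too. There is more than one size of the filter_holder; the job needs the smaller.

How it is judged (in metres and radians):
On the way:
1. the holder, sliding in through the mouth, pushes the sprung arm aside (value of joint sprung_arm above 0.22 rad and x of filter_holder in the frame of nest below -0.01 m and horizontal distance between filter_holder and nest below 0.1 m), for 0.05 s.
At the end, for the whole second after the job is handed in: The holder lies flat and at rest on the worktop with its centre within 2 mm of the seat (against both posts), and the sprung arm has closed behind it with its roller held off its inner stop by the holder (joint between 0.04 and 0.16 rad) (horizontal distance between filter_holder and nest below 0.002 m and height (world z) of filter_holder below 0.003 m and angle between filter_holder's own z axis and vertical below 0.03 rad and value of joint sprung_arm between 0.04 and 0.16 rad and linear speed of filter_holder below 0.01 m/s); the robot touches nothing.
It fails at once if the holder is lifted (20 mm) or tipped (0.3 rad) (height (world z) of filter_holder above 0.02 m or angle between filter_holder's own z axis and vertical above 0.3 rad).
It fails at once if the holder is flung or struck (faster than 0.6 m/s) (linear speed of filter_holder above 0.6 m/s).
It fails at once if a bystander is moved by more than 20 mm (distance of any of bottle, glass_beaker, dish, white_cap from where it was at the start of the episode above 0.02 m).
It also fails if it takes over 58 s, if anything falls off the work surface, if the arm or the gripper's body presses on something with over 40 N, if the wrist force passes 120 N, or if a joint passes its speed limit or range.

### The arm

A 6-joint arm with a two-finger parallel gripper is mounted at the origin on a cart in front of the work surface, level with it; the furniture and walls round the work are solid. World frame = base frame: x ahead of the robot, y to its left, z up, the work surface at z = 0. Lengths are in mm, angles in degrees, forces in N, time in s.
With the tool pointing down it reaches from about 300 to 850 mm from the base axis. Payload 4.2 kg.
Tool frame: the origin (TCP) lies midway between the tips of the shut fingers; the grasp point (between the pads) lies 19 mm behind it; z points along the fingers, y is the line along which they close (so a half turn about z gives the same grasp; the last joint's range is limited). The gripper opens to 91 mm and grips with 3 to 60 N. Pads are 32 mm wide; open, the fingers measure 118 mm over their backs; the gripper's body (76 mm by 178 mm) begins 60 mm behind the grasp point.
Start: joints at [-1.146, 18.312, 89.639, -0, 72.044, -1.146], TCP at [575.016, 0, 213.976] pointing down, gripper open.
Joint ranges: [-177.97, 177.97], [-48.28, 115.42], [12.27, 149.76], [-77.06, 257.06], [2.81, 150.46], [-146.56, 146.56]. Speed limits (degrees/s): [147.25, 147.25, 180, 180, 180, 180].

### API

Orientations are given as [roll, pitch, yaw] about the fixed x, y, z axes, in that order (R = Rz(yaw) Ry(pitch) Rx(roll)).
In Python, from workcell import env gives the robot as it stands.
- The arm moves only by the shell command python3 -m jog 'ROWS' [FORCE]. ROWS is a JSON object of lists of equal length, an entry for each row: "jaw": the finger opening in mm, from 0 to 91.2; "slide": the shift along the tool's x, y, z in units of 30 mm (1.0 is 30 mm), a list of three; "spin": the turn about the tool's z in units of 8 degrees (1.0 is 8 degrees). In form: {"jaw": [jaw, ...], "slide": [[dx, dy, dz], ...], "spin": [spin, ...]}. A call has 1 to 10 rows; each row shifts and turns the commanded pose from where the row before left it, along the tool's axes as they then stand; what a row does not reach is not made up. A row lasts 1/10 s, in which the tool goes at most 50 mm and 8.59 degrees, less where a joint would pass 70% of its speed; a pose out of reach is approached as far as the arm can. A call is refused whole if a number of a shift passes 1 or a number of a turn 1, either way. A call with a gripper value outside its range is refused whole. The fingers move at their own pace and stop on an object; FORCE is the grip in N (left out, the last holds). Time passes only in rows, so rows that do not move let the fingers close. It gives the time, the measured TCP pose, the force, the opening and the grip force at its end, in the units of the state.
- env.state(): the state, without advancing time (a new reading comes with each control period).
- env.grab_frame(name): name is "scene" or "side" or "wrist"; returns the picture (384x512x3 uint8, red, green, blue); there is no depth.
- env.camera_model(name): a dict with "fx", "fy", "cx", "cy" (pixels), "camera_from_world" (4x4, takes a point from world to camera coordinates). Camera axes: x right, y up, looking along -z (the intrinsics and any distortion apply to the point x, -y, -z); pixel columns grow to the right and rows downward; lengths in mm; the calibration is good to about 2 mm. A picture is of the moment at which its call begins: read the wrist's pose just before it. camera_model takes no time and is no camera call; for the wrist camera it gives the pose at the moment of the call.
- env.job_done(): hands the job in; it is judged then, once.
The state is a dict: "time_s": time; "qpos": joint angles; "qvel": joint speeds; "effort": joint torques, N m; "ee_pos": TCP position; "ee_rot": TCP orientation; "force": force on the tool from outside, world axes, zero at the start; "torque": the same for the moment, N m; "gripper_width": finger opening in mm; "gripper_force": force on a finger pad.
Only numpy, scipy, OpenCV 4.12 (cv2) and the standard library are available. Lean on these libraries where they do the work, as an engineer would, in place of code of your own. Each camera call takes 0.05 s, during which the arm holds its last target. There are 200 camera calls.

## Working session

There is one attempt and no reset: what is moved stays moved. The work goes in short steps, Python scripts to look and compute and a shell command to move; the robot and the scene stay as the last step left them, time stands still between calls to the robot, and variables do not carry over. Pictures are saved under pics/ and viewed, at most 10 in all, crops included, and the job is handed in when it is done.

```bash
ls; mkdir -p pics; cat > h.py <<'E'
import numpy as np, cv2
from workcell import env
def snap(n,f):
    m=env.camera_model(n); im=env.grab_frame(n); cv2.imwrite(f'pics/{f}.png',im[:,:,::-1]); np.save(f'pics/{f}.npy',im); return m,im
def dist(m): 
    for k in m:
        if 'dist' in k: return np.array(m[k],float)
    return np.zeros(5)
def K(m): return np.array([[m['fx'],0,m['cx']],[0,m['fy'],m['cy']],[0,0,1.]])
def proj(m,P):
    P=np.atleast_2d(np.array(P,float)); T=np.array(m['camera_from_world']); c=P@T[:3,:3].T+T[:3,3]; c=c*[1,-1,-1]
    return cv2.projectPoints(c.reshape(-1,1,3),np.zeros(3),np.zeros(3),K(m),dist(m))[0].reshape(-1,2)
def ray(m,uv):
    uv=np.atleast_2d(np.array(uv,float)); n=cv2.undistortPoints(uv.reshape(-1,1,2),K(m),dist(m)).reshape(-1,2)
    d=np.c_[n[:,0],-n[:,1],-np.ones(len(n))]; T=np.array(m['camera_from_world']); R=T[:3,:3]
    return -R.T@T[:3,3], d@R
def onz(m,uv,z):
    o,d=ray(m,uv); return o+d*((z-o[2])/d[:,2])[:,None]
E
python3 - <<'E'
from h import *
ims=[]
for n in ('scene','side'):
    m,im=snap(n,n+'0'); print(n,{k:np.round(v,3).tolist() if k!='name' else v for k,v in m.items()})
m,im=snap('wrist','wrist0'); print({k:np.round(v,3).tolist() for k,v in m.items()})
a=cv2.resize(cv2.imread('pics/scene0.png'),(800,600)); cv2.imwrite('pics/scene0b.png',a)
a=cv2.resize(cv2.imread('pics/side0.png'),(800,600)); cv2.imwrite('pics/side0b.png',a)
print(env.state())
E
```

```text
pics
scene {'fx': 485.702, 'fy': 485.702, 'cx': 265.116, 'cy': 184.664, 'camera_from_world': [[0.903, -0.431, -0.001, -497.731], [0.328, 0.686, 0.649, -240.629], [-0.279, -0.586, 0.761, -1313.656], [0.0, 0.0, 0.0, 1.0]]}
side {'fx': 402.975, 'fy': 402.975, 'cx': 252.555, 'cy': 187.199, 'camera_from_world': [[0.879, -0.476, 0.018, -478.315], [0.215, 0.429, 0.878, -155.533], [-0.426, -0.768, 0.479, -1049.721], [0.0, 0.0, 0.0, 1.0]]}
{'fx': 307.995, 'fy': 307.995, 'cx': 254.063, 'cy': 191.792, 'camera_from_world': [[1.0, -0.0, -0.002, -573.045], [-0.001, 0.957, -0.289, 33.095], [0.002, 0.289, 0.957, -392.939], [0.0, 0.0, 0.0, 1.0]]}
{'time_s': 0.15, 'qpos': array([-1.14699110e+00,  1.83424399e+01,  8.96884678e+01, -1.41916590e-03,
        7.20439881e+01, -1.14564780e+00]), 'qvel': array([-0.1119052 , -0.22745674, -0.28073533,  0.0317735 , -0.03376824,
        0.12308219]), 'effort': array([-5.72294630e-04, -4.12774551e+01, -2.32154489e+01,  7.26667210e-02,
        4.33494255e-02, -9.00343002e-05]), 'ee_pos': array([ 5.74633869e+02, -1.06068074e-02,  2.13334065e+02]), 'ee_rot': array([-1.79925092e+02, -1.48265798e-04,  8.99990950e+01]), 'force': array([ 0.46147958, -0.09072941,  0.95099095]), 'torque': array([-0.04396643, -0.01532156, -0.04621335]), 'gripper_force': 0.0, 'gripper_width': 91.57650883015373}
```

View pics/scene0b.png

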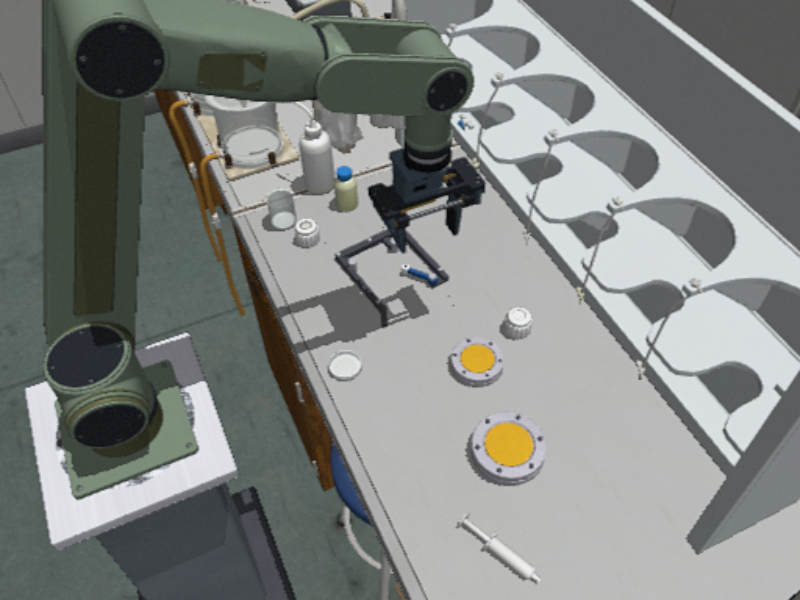

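View pics/side0b.png

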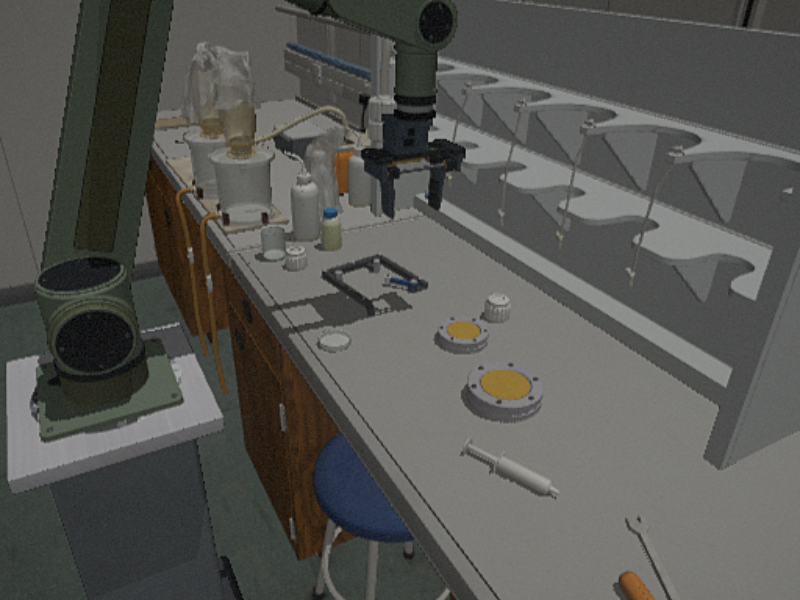

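Could be taken for the holder (scene view at 800x600): the small yellow-disc ring at (477,360) and the large one at (508,446). By the description I choose the smaller, (477,360). The cap at the back is (517,322), with a look-alike at (306,232). The nest is around (395,270).

```bash
python3 - <<'E'
from h import *
ms,mi=env.camera_model('scene'),env.camera_model('side')
s=.64
def tri(a,b):
    A=[];
    o1,d1=ray(ms,np.array(a));o2,d2=ray(mi,np.array(b)); d1=d1[0]/np.linalg.norm(d1);d2=d2[0]/np.linalg.norm(d2)
    t=np.linalg.lstsq(np.c_[d1,-d2],o2-o1,rcond=None)[0]; return ((o1+t[0]*d1+o2+t[1]*d2)/2).round(1), np.linalg.norm(o1+t[0]*d1-o2-t[1]*d2).round(1)
ys=[]
for n in('scene0','side0'):
    im=np.load(f'pics/{n}.npy'); h=cv2.cvtColor(im,cv2.COLOR_RGB2HSV); mk=((h[...,0]>12)&(h[...,0]<28)&(h[...,1]>150)&(h[...,2]>90)).astype(np.uint8)
    N,l,st,c=cv2.connectedComponentsWithStats(mk); ys.append([(c[i],st[i,4]) for i in range(1,N) if st[i,4]>100 and c[i][0]>250]); print(n,[(c[i].round(1).tolist(),st[i].tolist()) for i in range(1,N) if st[i,4]>100])
for (a,_),(b,_) in zip(ys[0],ys[1]): print('disc',tri(a,b))
for n,p,z in [('dish',(345,366),7),('capback',(517,322),22),('capdecoy',(306,232),22),('bottle',(346,190),40),('beaker',(281,212),30),('L front corner',(337,258),16),('rail end',(384,322),16),('far right',(446,276),16),('back',(408,228),16),('pivot',(436,280),24),('roller',(405,269),22)]:
    print(n,onz(ms,np.array(p)*s,z).round(0))
cv2.imwrite('pics/wrist0b.png',cv2.resize(cv2.imread('pics/wrist0.png'),(800,600)))
E
```

```text
scene0 [([114.3, 80.7], [108, 64, 15, 40, 129]), ([131.9, 114.1], [128, 99, 10, 38, 121]), ([139.2, 157.9], [124, 115, 32, 87, 207]), ([305.1, 229.1], [295, 221, 22, 17, 295]), ([325.2, 284.1], [310, 271, 31, 27, 645])]
side0 [([218.5, 108.0], [214, 97, 12, 27, 184]), ([296.0, 210.7], [286, 206, 21, 10, 160]), ([322.9, 245.6], [308, 237, 31, 18, 425]), ([406.5, 375.0], [398, 366, 21, 18, 201])]
disc (array([ 609.7, -144.7,   20.1]), np.float64(2.1))
disc (array([ 571.2, -324.3,   26.1]), np.float64(2.5))
dish [[388. -48.   7.]]
capback [[ 717. -105.   22.]]
capdecoy [[440. 292.  22.]]
bottle [[558. 358.  40.]]
beaker [[410. 364.  30.]]
L front corner [[472. 200.  16.]]
rail end [[491.   8.  16.]]
far right [[651.  61.  16.]]
back [[640. 216.  16.]]
pivot [[625.  54.  24.]]
roller [[583. 108.  22.]]
```

View pics/wrist0b.png

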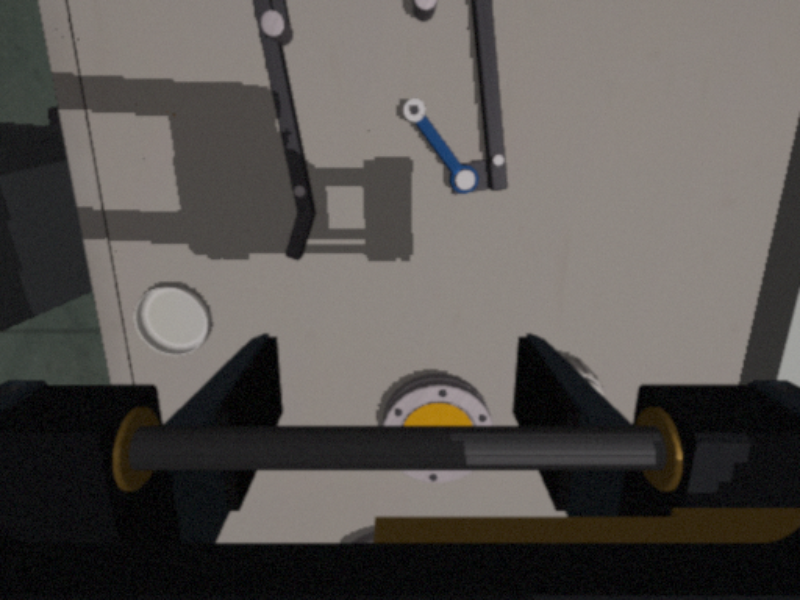

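The wrist view shows the dark nest opening towards -y (image down): left post (272,23), right post (424,2), roller (414,110), hub (464,180), rail bend about (312,212). The small holder lies at (435,430). Next I fit the nest pose.

```bash
python3 - <<'E'
from h import *
from scipy.optimize import least_squares
m=env.camera_model('wrist')
px=np.array([(272,23),(424,2),(414,110),(464,180),(313,212),(506,188)])*.64
N=np.array([(24,51,30),(24,-51,30),(-42,-34,22),(-95,-64,24),(-103,52,16),(-107,-96,16)],float)
def W(p): c,s=np.cos(p[2]),np.sin(p[2]); return np.c_[p[0]+c*N[:,0]-s*N[:,1],p[1]+s*N[:,0]+c*N[:,1],N[:,2]]
r=least_squares(lambda p:(proj(m,W(p))-px).ravel(),[570,120,1.7],loss='soft_l1',x_scale=[10,10,.1])
p=r.x; print(p[:2],np.degrees(p[2])); print((proj(m,W(p))-px).round(1)); print(W(p).round(0))
for n in('scene','side'): print(n,(proj(env.camera_model(n),W(p))/.64).round(0).tolist())
# holder outline in wrist: yellow centre
for n,f in(('scene','scene0'),('side','side0')):
    q={'scene':(305.1,229.1),'side':(296,210.7)}[n]
    for z in(20,24): print(n,z,onz(env.camera_model(n),q,z).round(1))
E
```

```text
[544.71286654 148.29859166] 98.61076869573405
[[-0.5  0. ]
 [ 0.8 -3.6]
 [-0.5 -0.1]
 [ 0.2  0.1]
 [-0.6  1.1]
 [ 0.8  0.8]]
[[491. 164.  30.]
 [592. 180.  30.]
 [585. 112.  22.]
 [622.  64.  24.]
 [509.  39.  16.]
 [656.  57.  16.]]
scene [[352.0, 262.0], [394.0, 242.0], [405.0, 267.0], [433.0, 277.0], [386.0, 308.0], [449.0, 277.0]]
side [[337.0, 271.0], [375.0, 259.0], [387.0, 275.0], [413.0, 280.0], [371.0, 300.0], [427.0, 282.0]]
scene 20 [[ 609. -144.   20.]]
scene 24 [[ 607.4 -146.4   24. ]]
side 20 [[ 610.7 -145.4   20. ]]
side 24 [[ 606.8 -150.7   24. ]]
```

```bash
python3 -m jog '{"jaw":[40,40,40,40,40,40,40,40,40,40],"slide":[[0,0,0.8],[0,0,0.8],[-0.93,0.05,0.3],[-0.93,0.05,0.3],[-0.93,0.05,0.3],[-0.93,0.05,0.3],[-0.93,0.05,0.3],[-0.93,0.05,0.3],[-0.93,0.05,0.3],[-0.93,0.05,0.3]],"spin":[-0.54,-0.54,0,0,0,0,0,0,0,0]}' && python3 -m jog '{"jaw":[40,40],"slide":[[0,0,0],[0,0,0]],"spin":[0,0]}'
python3 - <<'E'
from h import *
m,im=snap('wrist','w1'); np.save('pics/w1m.npy',m,allow_pickle=True)
cv2.imwrite('pics/w1b.png',cv2.resize(cv2.imread('pics/w1.png'),(800,600)))
h=cv2.cvtColor(im,cv2.COLOR_RGB2HSV); mk=((h[...,0]>12)&(h[...,0]<28)&(h[...,1]>150)&(h[...,2]>90)).astype(np.uint8)
n,l,st,c=cv2.connectedComponentsWithStats(mk)
for i in range(1,n):
    if st[i,4]>100: print(c[i],st[i],onz(m,c[i],22).round(1))
E
```

```text
time_s: 1.15
ee_pos: [620.3, -219.9, 93.2]
ee_rot: [-180.0, -0.0, 98.6]
force: [0.2, 0.3, 0.5]
gripper_width: 39.8
gripper_force: 0.0
time_s: 1.35
ee_pos: [620.0, -219.0, 93.2]
ee_rot: [-179.9, -0.1, 98.6]
force: [0.4, -0.2, 0.1]
gripper_width: 40.1
gripper_force: 0.0
[253.29471081 111.0825723 ] [ 213   70   81   83 5256] [[ 607.3 -146.9   22. ]]
[216.64370546 316.77909739] [202 301  24  31 421] [[ 601.  -336.6   22. ]]
```

View pics/w1b.png

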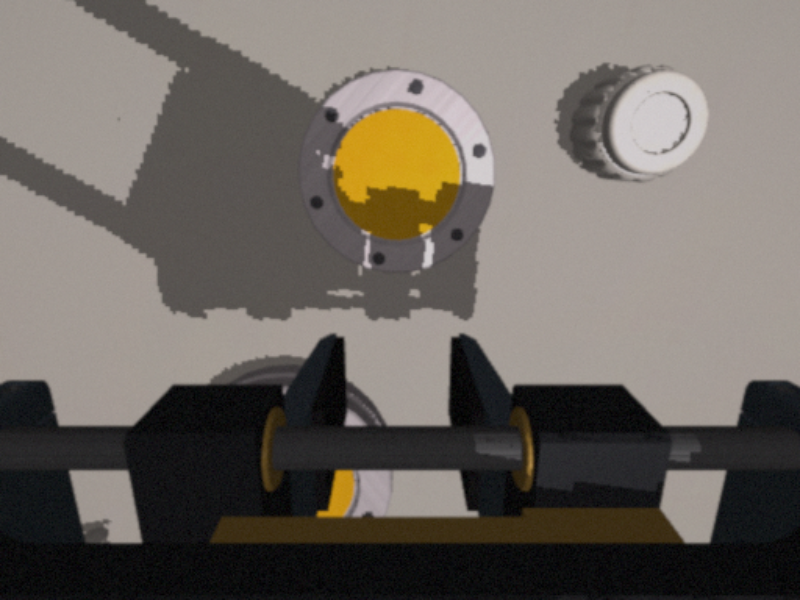

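The crop confirms the smaller holder straight ahead at (397,172), centred with the finger gap and 30+ mm clear of the cap. Descending.

```bash
python3 -m jog '{"jaw":[40,40,40,40,40,40],"slide":[[0.05,0,0.7],[0.05,0,0.7],[0.05,0,0.7],[0.05,0,0.7],[0,0,0],[0,0,0]],"spin":[0,0,0,0,0,0]}' && python3 -m jog '{"jaw":[40,40,40,40,40,40,40,40,40,40],"slide":[[0.08,0,0],[0.12,0,0],[0.15,-0.03,0],[0.2,-0.03,0],[0.2,-0.03,0],[0.2,-0.03,0],[0.2,-0.03,0],[0.2,-0.03,0],[0.2,-0.03,0],[0.2,-0.03,0]],"spin":[0,0,0,0,0,0,0,0,0,0]}'
```

```text
time_s: 2.0
ee_pos: [619.8, -212.1, 10.6]
ee_rot: [180.0, 0.0, 98.7]
force: [1.2, 0.6, -0.6]
gripper_width: 40.1
gripper_force: 0.0
time_s: 3.0
ee_pos: [604.3, -161.6, 10.0]
ee_rot: [180.0, 0.0, 98.6]
force: [1.7, -2.0, 3.3]
gripper_width: 39.8
gripper_force: 1.6
```

```bash
python3 -m jog '{"jaw":[40,40,40,40,40,40,40,40,40,40],"slide":[[0.2,-0.03,0],[0.2,-0.03,0],[0.2,-0.03,0],[0.2,-0.03,0],[0.2,-0.03,0],[0.2,-0.03,0],[0.2,-0.03,0],[0.2,-0.03,0],[0.2,-0.03,0],[0.2,-0.03,0]],"spin":[0,0,0,0,0,0,0,0,0,0]}' && python3 -m jog '{"jaw":[40,40,40,40,40],"slide":[[0.2,-0.02,0],[0.2,-0.02,0],[0.2,-0.02,0],[0.1,-0.02,0],[0,0,0]],"spin":[0,0,0,0,0]}'
cat > loc.py <<'E'
from h import *
import sys
m,im=snap('wrist',sys.argv[1])
cv2.imwrite(f'pics/{sys.argv[1]}b.png',cv2.resize(im[:,:,::-1],(800,600)))
h=cv2.cvtColor(im,cv2.COLOR_RGB2HSV); mk=((h[...,0]>12)&(h[...,0]<28)&(h[...,1]>150)&(h[...,2]>60)).astype(np.uint8)
n,l,st,c=cv2.connectedComponentsWithStats(mk)
a=np.radians(98.61); R=np.array([[np.cos(a),np.sin(a)],[-np.sin(a),np.cos(a)]]); o=np.array([544.7,148.3])
for i in range(1,n):
    if st[i,4]>500: P=onz(m,c[i],22)[0]; print(c[i].round(1),st[i],P.round(1),'nest',(R@(P[:2]-o)).round(1))
e=env.state(); print('tcp nest',(R@(e['ee_pos'][:2]-o)).round(1))
E
python3 loc.py w2
```

```text
time_s: 4.0
ee_pos: [586.4, -103.6, 9.9]
ee_rot: [-180.0, -0.0, 98.6]
force: [0.7, -2.9, 2.2]
gripper_width: 40.1
gripper_force: 1.6
time_s: 4.5
ee_pos: [580.6, -82.8, 9.8]
ee_rot: [-180.0, -0.1, 98.7]
force: [0.7, -1.0, 0.3]
gripper_width: 40.0
gripper_force: 0.2
[254.4 141.2] [  195    81   120   121 11330] [570.5 -22.5  22. ] nest [-1.728e+02  1.000e-01]
[295.4 337.9] [ 136  326  300   21 4441] [ 614.6 -140.5   22. ] nest [-296.   -25.9]
tcp nest [-234.1   -0.7]
```

View pics/w2b.png

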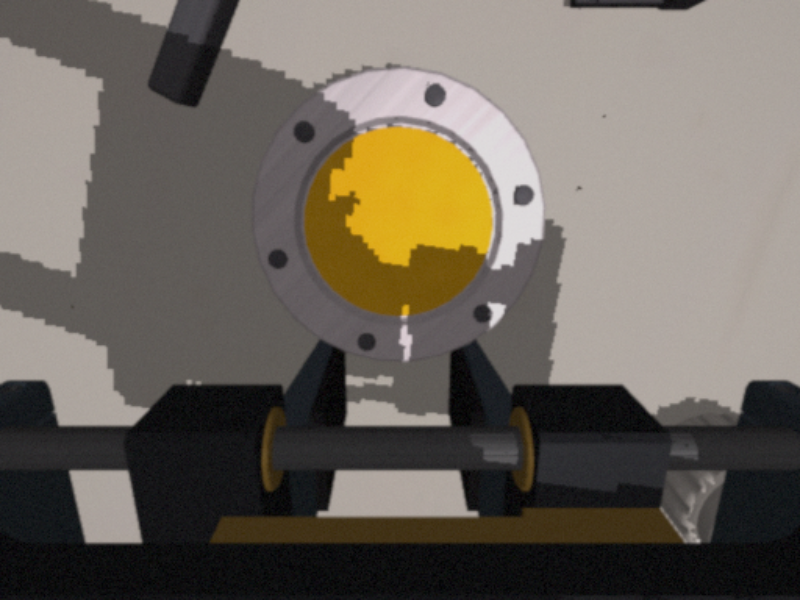

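Holder is centred in the cradle at (398,220). The flared rail end is at (175,98) and the outer bar's front end at (635,5). I check the nest's fit against these.

```bash
python3 - <<'E'
from h import *
m=env.camera_model('wrist')
a=np.radians(98.61); R=np.array([[np.cos(a),np.sin(a)],[-np.sin(a),np.cos(a)]]); o=np.array([544.7,148.3])
for p in [(152,83),(197,104),(240,5),(571,5),(685,7)]: print(p,(R@(onz(m,np.array(p)*.64,16)[0][:2]-o)).round(1))
E
```

```text
(152, 83) [-130.5   77.7]
(197, 104) [-136.6   64.3]
(240, 5) [-108.8   47.9]
(571, 5) [-108.8  -52.2]
(685, 7) [-109.3  -86.7]
```

```bash
python3 -m jog '{"jaw":[40,40,40,40,40,40,40],"slide":[[0.1,0,0],[0.15,0,0],[0.2,0,0],[0.2,0,0],[0.2,0,0],[0.15,0,0],[0,0,0]],"spin":[0,0,0,0,0,0,0]}'; python3 loc.py w3
```

```text
time_s: 5.25
ee_pos: [576.3, -53.1, 10.0]
ee_rot: [-180.0, -0.0, 98.7]
force: [0.0, -0.1, -0.0]
gripper_width: 40.1
gripper_force: 0.0
[253.8 140.5] [  194    81   120   120 11326] [565.8   7.5  22. ] nest [-142.3    0.2]
[295.  337.9] [ 135  326  301   21 4543] [ 610.1 -110.9   22. ] nest [-266.1  -25.9]
tcp nest [-204.2   -1.2]
```

View pics/w3b.png

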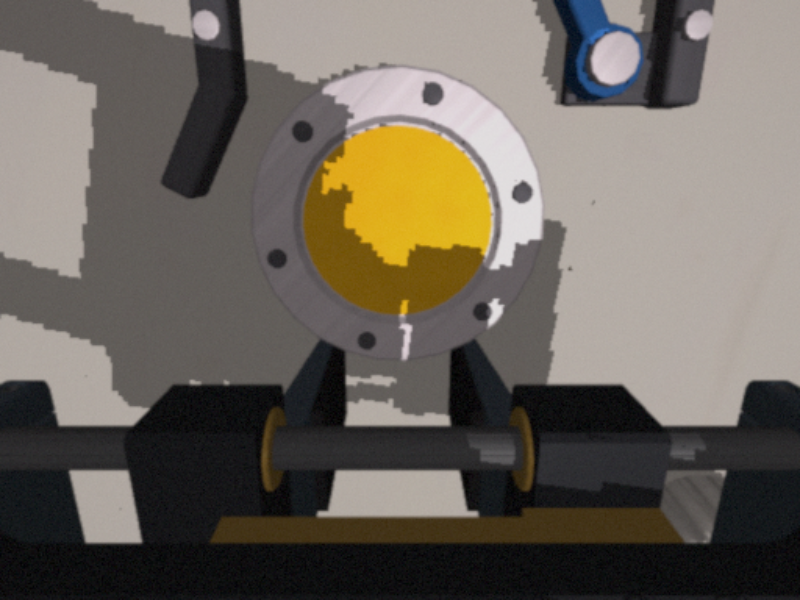

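The rail's bend is at (246,97) and the hub centre at (613,58); the holder, (398,220), lies between them. I measure the lateral offset.

```bash
python3 - <<'E'
from h import *
m=env.camera_model('wrist')
a=np.radians(98.61); R=np.array([[np.cos(a),np.sin(a)],[-np.sin(a),np.cos(a)]]); o=np.array([544.7,148.3])
for p,z in [((246,97),16),((239,5),16),((613,57),24),((567,102),0),((655,107),0),((205,24),16),((698,24),16)]: print(p,(R@(onz(m,np.array(p)*.64,z)[0][:2]-o)).round(1))
E
```

```text
(246, 97) [-104.7   48.1]
(239, 5) [-78.9  47.9]
(613, 57) [-94.5 -64.1]
(567, 102) [-104.5  -59.6]
(655, 107) [-106.1  -90.6]
(205, 24) [-84.   58.8]
(698, 24) [-83.9 -92.1]
```

```bash
python3 -m jog '{"jaw":[40,40,40,40,40,40,40,40,40,40],"slide":[[0.1,-0.02,0],[0.15,-0.02,0],[0.18,0,0],[0.18,0,0],[0.18,0,0],[0.18,0,0],[0.18,0,0],[0.18,0,0],[0.18,0,0],[0.18,0,0]],"spin":[0,0,0,0,0,0,0,0,0,0]}';python3 -m jog '{"jaw":[40,40,40,40,40,40,40],"slide":[[0.18,0,0],[0.18,0,0],[0.18,0,0],[0.18,0,0],[0.18,0,0],[0.18,0,0],[0.15,0,0]],"spin":[0,0,0,0,0,0,0]}'; python3 loc.py w4
```

```text
time_s: 6.3
ee_pos: [567.7, -3.7, 10.0]
ee_rot: [180.0, 0.0, 98.6]
force: [0.0, -2.5, 0.5]
gripper_width: 39.7
gripper_force: 0.9
time_s: 7.0
ee_pos: [561.8, 32.7, 9.9]
ee_rot: [-180.0, 0.0, 98.7]
force: [-1.3, -4.2, 1.6]
gripper_width: 40.2
gripper_force: 2.3
[253.8 141.9] [  195    82   119   121 11258] [551.5  92.6  22. ] nest [-56.1   1.6]
[293.8 337.9] [ 135  325  299   22 4554] [594.9 -25.3  22. ] nest [-179.1  -23.7]
tcp nest [-116.2    0.4]
```

View pics/w4b.png

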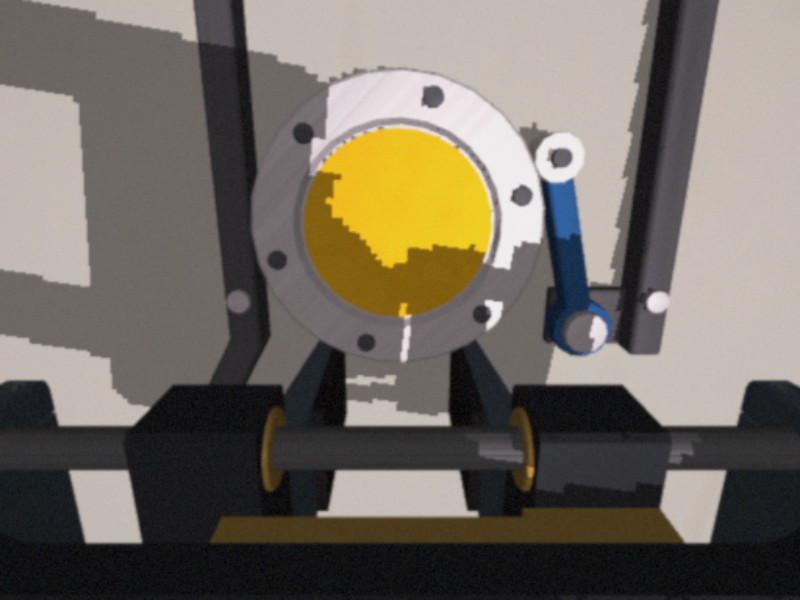

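The holder is in the mouth at (398,220) with the roller at (560,157) swung out. I keep going.

```bash
python3 -m jog '{"jaw":[40,40,40,40,40,40,40,40,40,40],"slide":[[0.15,0,0],[0.18,0,0],[0.18,0,0],[0.18,0,0],[0.18,0,0],[0.18,0,0],[0.18,0,0],[0.18,0,0],[0.13,0,0],[0.07,0,0]],"spin":[0,0,0,0,0,0,0,0,0,0]}'; python3 -m jog '{"jaw":[40,40],"slide":[[0.05,0,0],[0.05,0,0]],"spin":[0,0]}';python3 loc.py w5
```

```text
time_s: 8.05
ee_pos: [554.8, 80.7, 9.9]
ee_rot: [-180.0, -0.0, 98.7]
force: [-2.0, -2.9, 1.2]
gripper_width: 40.1
gripper_force: 1.5
time_s: 8.25
ee_pos: [554.4, 83.2, 9.9]
ee_rot: [-180.0, -0.0, 98.6]
force: [-1.2, -3.9, 1.8]
gripper_width: 40.2
gripper_force: 1.5
[253.4 141.6] [  194    82   120   120 11277] [543.9 143.2  22. ] nest [-4.9  1.6]
[294.5 337.9] [ 135  325  301   22 4625] [587.9  25.3  22. ] nest [-128.1  -24.3]
tcp nest [-65.7   0.1]
```

Nearly there: I nudge in small steps until the force rises.

```bash
for i in 1; do python3 -m jog '{"jaw":[40,40,40],"slide":[[0.05,0,0],[0.05,0,0],[0,0,0]],"spin":[0,0,0]}'; done; python3 -m jog '{"jaw":[40,40],"slide":[[0.04,0,0],[0,0,0]],"spin":[0,0]}';python3 -m jog '{"jaw":[40,40],"slide":[[0.03,0,0],[0,0,0]],"spin":[0,0]}'
```

```text
time_s: 8.6
ee_pos: [554.0, 86.3, 9.9]
ee_rot: [180.0, -0.0, 98.6]
force: [-0.6, -1.1, 2.1]
gripper_width: 40.1
gripper_force: 0.9
time_s: 8.8
ee_pos: [554.0, 87.2, 10.0]
ee_rot: [180.0, 0.0, 98.7]
force: [-0.6, -2.9, 1.3]
gripper_width: 40.1
gripper_force: 1.4
time_s: 9.0
ee_pos: [554.2, 87.9, 10.0]
ee_rot: [179.9, 0.0, 98.6]
force: [0.8, -4.6, 0.2]
gripper_width: 39.8
gripper_force: 1.9
```

```bash
python3 -m jog '{"jaw":[40,40],"slide":[[0.03,0,0],[0,0,0]],"spin":[0,0]}';python3 -m jog '{"jaw":[40,40],"slide":[[0.03,0,0],[0,0,0]],"spin":[0,0]}';python3 loc.py w6
```

```text
time_s: 9.2
ee_pos: [554.4, 88.9, 10.1]
ee_rot: [179.9, 0.0, 98.6]
force: [1.4, -4.7, -1.0]
gripper_width: 40.1
gripper_force: 2.2
time_s: 9.4
ee_pos: [554.6, 89.7, 10.1]
ee_rot: [179.9, 0.0, 98.7]
force: [1.7, -5.7, -1.1]
gripper_width: 39.7
gripper_force: 2.5
[253.7 141.9] [  194    82   120   121 11250] [544.2 149.6  22. ] nest [1.4 0.3]
[294.8 337.9] [ 135  325  301   22 4582] [588.3  31.6  22. ] nest [-121.9  -25.6]
tcp nest [-59.4  -1. ]
```

```bash
python3 -m jog '{"jaw":[40,40],"slide":[[0.03,0,0],[0,0,0]],"spin":[0,0]}';python3 -m jog '{"jaw":[40,40],"slide":[[0.04,0,0],[0,0,0]],"spin":[0,0]}';python3 -m jog '{"jaw":[40,40],"slide":[[0.04,0,0],[0,0,0]],"spin":[0,0]}';python3 loc.py w7
```

```text
time_s: 9.65
ee_pos: [554.8, 90.6, 10.2]
ee_rot: [179.8, 0.0, 98.7]
force: [2.3, -5.7, -1.9]
gripper_width: 39.9
gripper_force: 2.7
time_s: 9.85
ee_pos: [554.8, 90.9, 10.2]
ee_rot: [179.8, 0.1, 98.7]
force: [3.9, -9.1, -0.3]
gripper_width: 39.8
gripper_force: 4.3
time_s: 10.05
ee_pos: [554.8, 91.0, 10.3]
ee_rot: [179.8, 0.2, 98.8]
force: [4.1, -13.0, -0.5]
gripper_width: 40.5
gripper_force: 6.0
[253.9 142.4] [  195    82   119   121 11248] [544.4 150.7  22. ] nest [ 2.4 -0.1]
[294.2 337.9] [ 135  325  301   22 4615] [588.3  32.7  22. ] nest [-120.9  -25.8]
tcp nest [-58.2  -1.4]
```

View pics/w7b.png

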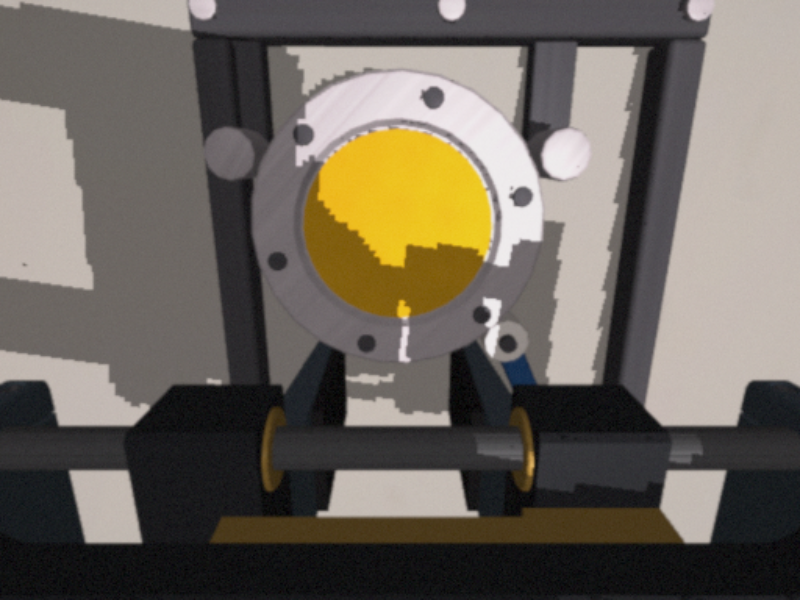

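The force climbs with no further motion: the holder touches both posts, (230,153) and (565,153), and the roller is behind it at (503,341). Back off, narrow the fingers away from the roller, then lift.

```bash
python3 -m jog '{"jaw":[40,40,40,28,28,28,28],"slide":[[-0.1,0,0],[-0.1,0,0],[-0.1,0,0],[0,0,0],[0,0,0],[0,0,0],[0,0,0]],"spin":[0,0,0,0,0,0,0]}'; python3 loc.py w8; python3 -m jog '{"jaw":[28,28,28,28,28,28,28,28,28,28],"slide":[[0,0,-0.15],[0,0,-0.25],[0,0,-0.4],[0,0,-0.5],[0,0,-0.6],[-0.5,0,-0.5],[-0.5,0,-0.5],[-0.5,0,-0.3],[0,0,0],[0,0,0]],"spin":[0,0,0,0,0,0,0,0,0,0]}'; python3 loc.py w9
```

```text
time_s: 10.8
ee_pos: [554.3, 84.5, 10.0]
ee_rot: [180.0, -0.0, 98.6]
force: [-0.9, -0.7, -0.1]
gripper_width: 27.6
gripper_force: 0.0
[256.7 129.7] [  197    68   121   124 11681] [544.4 150.7  22. ] nest [ 2.4 -0.1]
[269.9 337.8] [ 111  325  301   22 4588] [572.4  24.3  22. ] nest [-126.8   -8.8]
tcp nest [-64.6   0.1]
time_s: 11.85
ee_pos: [560.9, 39.6, 106.0]
ee_rot: [-180.0, -0.0, 98.6]
force: [-0.2, 0.6, 0.3]
gripper_width: 28.1
gripper_force: 0.0
[255.9  58.1] [ 216   15   81   87 5457] [544.4 150.3  22. ] nest [ 2.1 -0. ]
tcp nest [-109.5    0.6]
```

View pics/w9b.png

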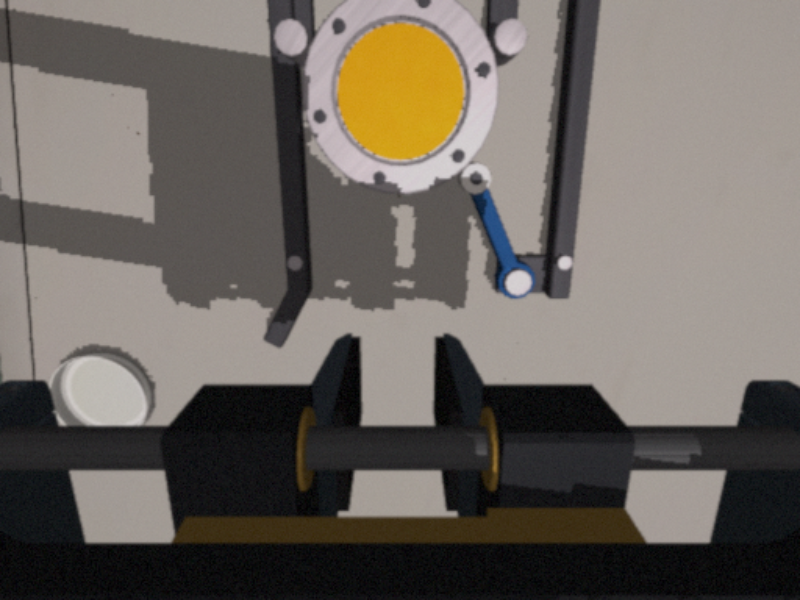

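Roller (476,178) rests behind the holder (401,91), against posts (291,37) and (510,36). I verify relative to the posts and hub seen in this same view.

```bash
python3 - <<'E'
from h import *
m=env.camera_model('wrist'); s=.64
f=lambda p,z: onz(m,np.array(p)*s,z)[0][:2]
L,Rr,h,ro,c=f((291,37),30),f((510,36),30),f((516,282),24),f((476,178),22),f((255.9/s,58.1/s),22)
v=(L-Rr)/np.linalg.norm(L-Rr); u=np.array([v[1],-v[0]])
if u[1]<0:u=-u
o=(L+Rr)/2-24*u
g=lambda p:(np.round([(p-o)@u,(p-o)@v],1))
print('yaw',np.degrees(np.arctan2(u[1],u[0])),'origin',o.round(1),'sep',np.linalg.norm(L-Rr));print('c',g(c),'hub',g(h),'roller',g(ro),'d post',np.linalg.norm(c-L),np.linalg.norm(c-Rr),'roller-c',np.linalg.norm(ro-c))
th=lambda q:np.arctan2(*(q[::-1]-np.array([-64,-95])[::1])) if 0 else 0
a=g(ro)-g(h); b=np.array([-42,-34])-np.array([-95,-64]); print('joint',np.arctan2(b[1],b[0])-np.arctan2(a[1],a[0]))
E
```

```text
yaw 98.8299556077459 origin [544.5 148.8] sep 100.73566132832444
c [1.9 0.3] hub [-94.4 -62.5] roller [-39.7 -38.8] d post 54.75118496937449 55.272233958074644 roller-c 57.01998767665596
joint 0.10621629379866149
```

```bash
python3 -c "
from workcell import env
print(env.job_done())"
```

```text
the job is handed in; nothing more can be done
None
```

I slid the holder into the nest and handed the job in. In the last wrist view it rests against both posts with the roller closed behind it (arm about 0.11 rad, inside the 0.04 to 0.16 rad band) and the gripper clear; its centre measured about 2 mm from the seat, at the tolerance and within my measuring error, and the hand-in returned no verdict.

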